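Seat a turned round box in the gauging nest

TASK

Take the low, wide round wooden box (not the narrower one, not the taller one) from the cork mat, stand it on the open front of the gauging nest's plate, and let go. Then, with closed fingers, nudge it from behind between the fence and the sprung shoe until it is fully home against the stop rod, and hold it there for a moment with a light but definite push of about 11 newtons (at least 8, never more than 17). Leave it upright, touching fence, rod and shoe, and leave everything else where it is.

Things in the scene. Friction and masses are not known exactly. Their poses are not given: they have to be found in the camera images.
- round_box: The box to gauge: a plain closed dark wooden cylinder, 58 mm diameter, 34 mm high, about 150 g, thin black seam line, no knob; grip it across its diameter. Origin at the centre of its underside, z up. One of three round boxes in a row on a cork mat 4 mm thick (underside 4 mm above the table), in any order, about 125 mm apart.
- nest: The gauging nest, fixed to the table: an aluminium plate, top 12 mm above the table, x from -140 to +90 and y from -120 to +80 mm about its origin. Origin on the table surface, z up; +x is the direction in which a box is pushed home. A home box has its axis at y = 0 and x anywhere from -10 to +10 mm, as the stop rod decides.
- nest_front (a point): Middle of the open front of the nest, on the plate's top: nest x = -80, y = 0, 12 mm above the table; axes as the nest. Set the box down here, its axis within 25 mm along and 25 mm across. Nothing else stands on the plate within 30 mm of a box set here, except the fence's and shoe's beginnings towards +x.
- fence: Fixed straight steel bar on the nest's +y side, 85 mm long in the nest's x (-42.5 to +42.5 mm), its working face in the nest plane y = +29 mm, 14 mm thick, top 42 mm above the table. Origin at the middle of the lower edge of the working face; axes as the nest.
- stop_block: Fixed dark steel block, 34 x 44 x 36 mm, top 48 mm above the table (a brass thumbscrew rises 16 mm more). Origin at the lower middle of its face towards the box (nest x = +50, y = 0, 12 mm above the table); axes as the nest. It clamps the stop rod and counts together with it.
- rod_root (a point): Where the stop rod leaves that face (29 mm above the table). The rod is steel, 12 mm diameter, flat-ended, pointing to the nest's -x. The last user clamped it: it sticks out by 11 to 31 mm, different each time and not measured, so the end of the push must be found by feel. It does not yield.
- shoe: Sprung steel shoe on the -y side, 16 mm thick nose (radius 8 mm), 29 mm above the table, sliding along the nest's y. Origin on the nose's axis: nest x = -23, y = -27.8 mm when free; yields to -y by up to 14 mm, spring 1.6 N at first, 2.5 N as the box passes. Behind the nose its flat face falls away by 16 degrees for 32 mm towards +x.
- shoe_housing (a point): Top centre of the shoe's housing, a block 36 x 44 mm, 48 mm above the table, at nest x = -13, y = -84 mm. A box pushed along y = 0 meets the nose with its axis at nest x about -47 mm; the push rises to some 5 to 12 N, then falls to 1 to 5 N from x = -23 mm on, where the shoe presses the box on to the fence and on towards the rod until the rod stops it.
- small_box: Bystander on the mat: narrower round wooden box, 40 mm diameter, 34 mm high. Origin at the centre of its underside.
- tall_box: Bystander on the mat: taller round wooden box, 58 mm diameter, 70 mm high. Origin at the centre of its underside.
- tape: Bystander: empty red tape core lying flat, 90 mm outside diameter, 24 mm high. Origin at the centre of its underside.
- glue: Bystander: white glue bottle with a red cap, 48 mm diameter, 130 mm high, standing. Origin at the centre of its underside.
- brush: Bystander: brush 190 mm long lying flat along its own x. Origin on its underside near the middle.
- cup: Bystander: white cup, 72 mm diameter, 75 mm high. Origin at the centre of its underside.
- puck: Bystander: small brass weight, a disc of 48 mm diameter, 20 mm high. Origin at the centre of its underside.
Things that resemble listed ones, but are neither listed nor needed, are in the scene too. Leave any pink or yellow look-alike of the round_box alone.

How it is judged (in metres and radians):
On the way, in this order (a step that is already met when the one before it is completed fails the run):
1. the round box stands upright and released on the open front of the nest's plate (z of round_box in the frame of nest between 0.008 and 0.0155 m and angle between round_box's own z axis and vertical below 0.06 rad and x of round_box in the frame of nest between -0.112 and -0.044 m and y of round_box in the frame of nest between -0.03 and 0.03 m and contact force between the fingers and round_box below 0.05 N and linear speed of round_box below 0.02 m/s), for 0.2 s.
2. the fingers hold the box home with a push of at least 8 N, of which at least 2 N reach the stop rod, while it touches the shoe and the fence (z of round_box in the frame of nest between 0.008 and 0.0155 m and angle between round_box's own z axis and vertical below 0.06 rad and contact force between the fingers and round_box above 8 N and contact force between round_box and stop_block above 2 N and contact force between round_box and shoe above 0.3 N and contact force between round_box and fence above 0.1 N), for 0.2 s.
At the end, for the whole second after the job is handed in: The low wide round box stands upright (within 0.06 rad) and at rest on the nest's plate, released, in contact (over 0.1 N each) with the stop rod, the fence and the shoe, its axis within 4 mm of y = 0 and 14 mm of x = 0 in the nest's frame (z of round_box in the frame of nest between 0.008 and 0.0155 m and angle between round_box's own z axis and vertical below 0.06 rad and contact force between round_box and stop_block above 0.1 N and contact force between round_box and fence above 0.1 N and contact force between round_box and shoe above 0.1 N and linear speed of round_box below 0.01 m/s and x of round_box in the frame of nest between -0.014 and 0.014 m and y of round_box in the frame of nest between -0.004 and 0.004 m); the robot touches nothing.
It fails at once if the box is pressed against the stop rod with more than 17 N (contact force between round_box and stop_block above 17 N).
It fails at once if once past the nose of the shoe (nest x above -0.03 m) the box is pushed or squeezed by the fingers with more than 17 N (x of round_box in the frame of nest between -0.03 and 0.03 m and y of round_box in the frame of nest between -0.03 and 0.03 m and z of round_box in the frame of nest below 0.03 m and contact force between the fingers and round_box above 17 N).
It fails at once if a bystander is moved by more than 15 mm (distance of any of small_box, tall_box, tape, glue, brush, cup, puck from where it was at the start of the episode above 0.015 m).
It also fails if it takes over 64 s, if anything falls off the work surface, if the arm or the gripper's body presses on something with over 40 N, if the wrist force passes 120 N, or if a joint passes its speed limit or range.

ROBOT

A 6-joint arm with a two-finger parallel gripper is mounted at the origin on the work surface. World frame = base frame: x ahead of the robot, y to its left, z up, the work surface at z = 0. Lengths are in mm, angles in rad, forces in N, time in s.
With the tool pointing down it reaches from about 350 to 850 mm from the base axis. Payload 8.1 kg.
Tool frame: the origin (TCP) lies midway between the tips of the shut fingers; the grasp point (between the pads) lies 19 mm behind it; z points along the fingers, y is the line along which they close (so a half turn about z gives the same grasp; the last joint's range is limited). The gripper opens to 93 mm and grips with 3 to 60 N. Pads are 15 mm wide; open, the fingers measure 128 mm over their backs; the gripper's body (75 mm by 188 mm) begins 65 mm behind the grasp point.
Start: joints at [-1.236, 0.13, 1.488, -0, 1.523, -0.085], TCP at [244.566, -547.898, 182.935] pointing down, gripper open.
Joint ranges: [-2.96, 2.96], [-0.89, 2.26], [0.02, 2.5], [-1.34, 4.48], [0, 2.73], [-2.66, 2.66]. Speed limits (rad/s): [2.39, 2.39, 2.79, 3.14, 3.14, 3.14].

INTERFACE

Orientations are given as a rotation vector (axis times angle).
In Python, from station import reach, move_l, goto_joints, open_jaws, gripper_close, pause, ik, get_obs, grab_frame, get_calibration, Unreachable, hand_in gives the robot as it stands. The module is installed in compiled form; this text tells all that it offers. Calls block until the motion is done:
- reach(position, orientation): joint-space move of the TCP to a pose.
- move_l(position, rotation=None, velocity=150, stop_force=None): straight line of the TCP; rotation=None keeps the orientation; velocity is the mean speed in mm/s. With stop_force (N) it stops when the force on the tool has changed by that much, and returns True; else False.
- goto_joints(angles): joint-space move.
- open_jaws() and gripper_close(f_grip=None): open the fingers fully, or close them until they stop; f_grip is the grip in N (None keeps the last).
- pause(seconds).
- ik(position, orientation): joint angles nearest the present ones, or None.
- get_obs(): the state.
- grab_frame(name): name is "scene" or "top"; returns the picture (400x640x3 uint8, blue, green, red); there is no depth.
- get_calibration(name): a dict with "fx", "fy", "cx", "cy" (pixels), "k1" (the pictures are not rectified: a ray, as slopes to the right and down, at radius r is drawn at 1 + k1 r^2 times it, then the intrinsics apply), "view" (4x4, takes a point from world to camera coordinates). Camera axes: x right, y down, z forward; pixel columns grow to the right and rows downward; lengths in mm; the calibration is good to about 2 mm. A picture is of the moment at which its call begins. get_calibration takes no time and is no camera call.
A pose or a line that the arm cannot do raises Unreachable and nothing moves.
- hand_in(): hands the job in; it is judged then, once.
The state is a dict: "time": time; "qpos": joint angles; "joint_velocities": joint speeds; "joint_torque": joint torques, N m; "ee_pos": TCP position; "ee_rot": TCP orientation; "force": force on the tool from outside, world axes, zero at the start; "moment": the same for the moment, N m; "width": finger opening in mm; "gripper_force": force on a finger pad.
Only numpy, scipy, OpenCV 4.12 (cv2) and the standard library are available. Lean on these libraries where they do the work, as an engineer would, in place of code of your own. Each camera call takes 0.05 s, during which the arm holds its last target. There are 200 camera calls.

## Working session

There is one attempt and no reset: what is moved stays moved. The work goes in short steps, each a Python script; the robot and the scene stay as the last script left them, time stands still between calls to the robot, and variables do not carry over. Pictures are saved under pics/ and viewed, at most 10 in all, crops included, and the job is handed in when it is done.

```bash
mkdir -p pics
python3 - <<'E'
from station import *
import cv2, numpy as np
for n in ("scene","top"):
    im=grab_frame(n); cv2.imwrite(f"pics/{n}0.png",im); np.save(f"pics/{n}0.npy",im)
    c=get_calibration(n); print(n,{k:(np.round(v,3).tolist() if k=="view" else v) for k,v in c.items()})
o=get_obs(); print(o["time"],o["ee_pos"],o["ee_rot"],o["force"],o["width"])
E
```

```text
scene {'fx': 437.2903256764353, 'fy': 437.2903256764353, 'cx': 317.0716814964915, 'cy': 200.22099487487625, 'k1': -0.05562190651768882, 'view': [[-0.281, 0.96, 0.013, 117.37], [0.675, 0.207, -0.708, -315.43], [-0.682, -0.19, -0.706, 1591.355], [0.0, 0.0, 0.0, 1.0]]}
top {'fx': 386.5327121213087, 'fy': 386.5327121213087, 'cx': 318.99125881449237, 'cy': 198.34786080632367, 'k1': -0.07508183751685085, 'view': [[-0.0, -1.0, -0.018, 20.423], [-0.989, 0.003, -0.145, 552.294], [0.145, 0.018, -0.989, 857.685], [0.0, 0.0, 0.0, 1.0]]}
0.1 [ 244.36391512 -547.31634032  181.95433936] [-3.07094086e+00 -6.54164441e-01  3.48275504e-04] [-0.24325558  0.66473597  0.33104586] 92.86797302030128
```

View pics/scene0.png

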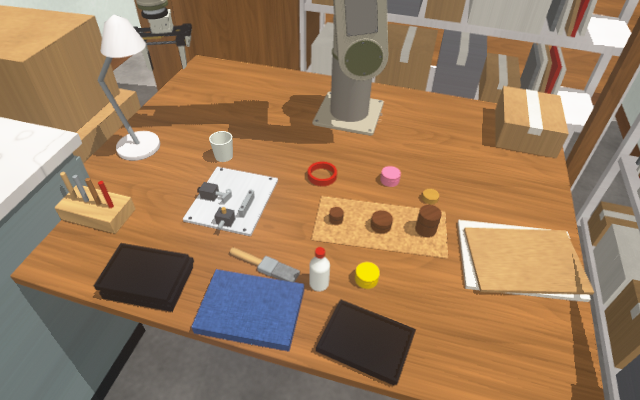

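View pics/top0.png

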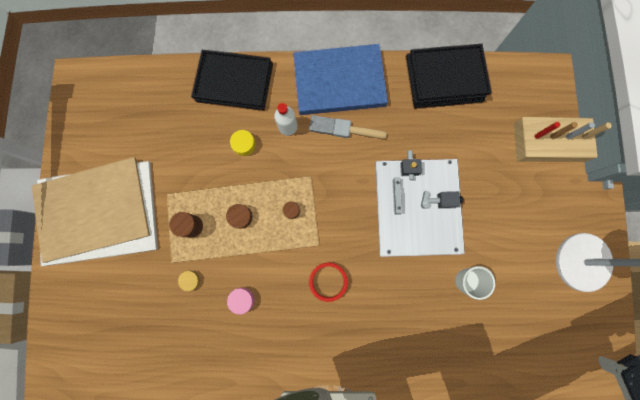

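The camera pictures show three dark boxes on the mat:

| Box | top view | scene view | Description |
|---|---|---|---|
| A | (183,225) | (428,220) | tall |
| B | (239,216) | (381,222) | low and wide |
| C | (292,210) | (337,214) | narrow |

B fits the description. The pink (239,301) and yellow (242,142) discs in the top view are decoys. The nest plate is around top (420,207), with the fence at (399,195), the shoe at (428,200) and the stop block at (412,167). I'll confirm with an enlarged crop.

```bash
cat > h.py <<'E'
import numpy as np, cv2
from station import *
def K(c): return np.array([[c["fx"],0,c["cx"]],[0,c["fy"],c["cy"]],[0,0,1.]]), np.array([c["k1"],0,0,0,0.])
def ray(n,px):
    c=get_calibration(n); k,_=K(c)
    d=(np.array(px,float)-[c["cx"],c["cy"]])/[c["fx"],c["fy"]]
    u=d.copy()
    for _ in range(20): u=d/(1+c["k1"]*(u@u))
    V=np.array(c["view"]); R=V[:3,:3]
    return -R.T@V[:3,3], R.T@np.append(u,1)
def onz(n,px,z):
    o,d=ray(n,px); return o+d*(z-o[2])/d[2]
def proj(n,p):
    c=get_calibration(n); k,d=K(c); V=np.array(c["view"])
    return cv2.projectPoints(np.array(p,float).reshape(-1,3),cv2.Rodrigues(V[:3,:3])[0],V[:3,3],k,d)[0].reshape(-1,2)
def tri(a,b):
    (o,d),(p,e)=ray("top",a),ray("scene",b)
    s=np.linalg.lstsq(np.c_[d,-e],p-o,rcond=None)[0]
    A,B=o+d*s[0],p+e*s[1]; return (A+B)/2,np.linalg.norm(A-B)
E
python3 - <<'E'
from h import *
t=np.load("pics/top0.npy"); s=np.load("pics/scene0.npy")
R=lambda im,x,y,w,h,f: cv2.resize(im[y:y+h,x:x+w],None,fx=f,fy=f,interpolation=cv2.INTER_CUBIC)
out=np.zeros((600,800,3),np.uint8)
a=R(t,160,175,165,90,2.4); out[:a.shape[0],:a.shape[1]]=a
b=R(s,310,190,145,70,2.7); out[:b.shape[0],400:400+b.shape[1]]=b
c=R(t,372,145,98,116,3.2); out[225:225+c.shape[0],:c.shape[1]]=c
d=R(s,180,160,105,80,4.2); out[225:225+d.shape[0],340:340+d.shape[1]]=d
cv2.imwrite("pics/crop1.png",out)
for n,im in(("top",t),("scene",s)):
    hsv=cv2.cvtColor(im,cv2.COLOR_BGR2HSV)
    m=((hsv[...,1]<45)&(hsv[...,2]>120)).astype(np.uint8)
    m=cv2.morphologyEx(m,cv2.MORPH_CLOSE,np.ones((3,3)))
    for q in cv2.findContours(m,0,2)[0]:
        if n=="top": ok=cv2.pointPolygonTest(q,(390,235),False)>=0
        else: ok=cv2.pointPolygonTest(q,(255,185),False)>=0
        if ok:
            h=cv2.convexHull(q); e=cv2.approxPolyDP(h,6,True)[:,0]; print(n,"plate",cv2.contourArea(h),e.tolist())
            print([onz(n,p,12).round(1).tolist() for p in e])
    roi=(175,200,320,250) if n=="top" else (320,195,445,245)
    m=(cv2.inRange(hsv,(0,60,0),(12,255,110))|cv2.inRange(hsv,(165,40,0),(180,255,110)))
    z=np.zeros_like(m);z[roi[1]:roi[3],roi[0]:roi[2]]=m[roi[1]:roi[3],roi[0]:roi[2]]
    for q in cv2.findContours(z,0,2)[0]:
        if cv2.contourArea(q)>40: print(n,"box",cv2.contourArea(q),cv2.boundingRect(q))
E
```

```text
top plate 7925.0 [[456, 159], [464, 252], [381, 256], [376, 162]]
[[652.7, -314.7, 12.0], [427.4, -322.5, 12.0], [419.3, -125.5, 12.0], [645.4, -118.4, 12.0]]
top box 127.5 (184, 215, 19, 22)
scene plate 4055.0 [[217, 167], [277, 179], [250, 235], [183, 219]]
[[425.7, -321.8, 12.0], [423.1, -124.6, 12.0], [652.5, -117.2, 12.0], [653.2, -315.9, 12.0]]
scene box 56.5 (330, 215, 13, 9)
scene box 81.5 (420, 214, 20, 22)
```

View pics/crop1.png

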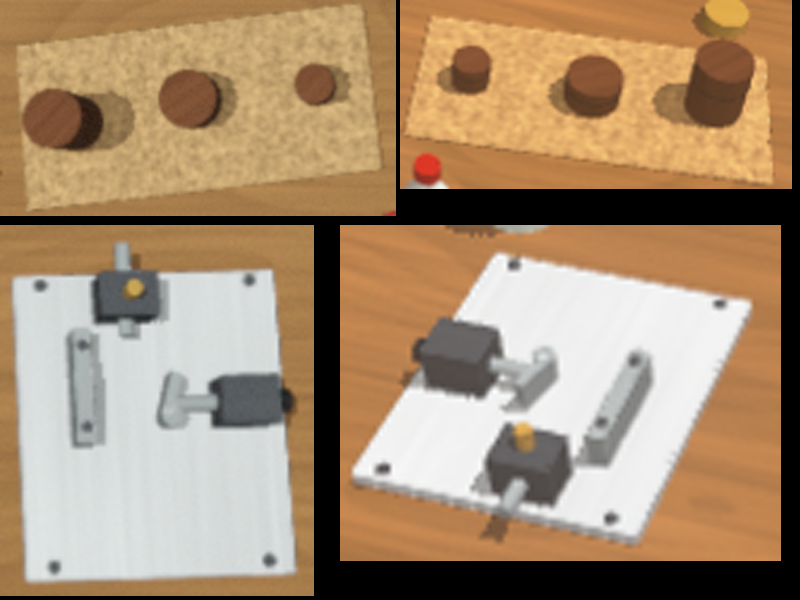

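The crop confirms it: the middle box is low and wide, the left one (top view) is tall and the right one is narrow. The nest's +x points away from the robot. Next I'll measure precisely.

Run:
```python
from h import *
t=np.load("pics/top0.npy"); s=np.load("pics/scene0.npy")
cor={}
for n,im,ip in(("top",t,(390,235)),("scene",s,(255,185))):
    hsv=cv2.cvtColor(im,cv2.COLOR_BGR2HSV)
    m=((hsv[...,1]<60)&(hsv[...,2]>110)).astype(np.uint8)
    q=[q for q in cv2.findContours(m,0,1)[0] if cv2.pointPolygonTest(q,ip,False)>=0][0]
    P=np.array([onz(n,p[0],12)[:2] for p in q])
    a=np.radians(2); ax=np.array([np.cos(a),np.sin(a)]); ay=np.array([-ax[1],ax[0]])
    u,v=P@ax,P@ay; uc=(np.percentile(u,3)+np.percentile(u,97))/2; vc=(np.percentile(v,3)+np.percentile(v,97))/2
    L={}
    for k,(w,e,o,oc,oh) in {"front":(u,u.min(),v,vc,80),"back":(u,u.max(),v,vc,80),"right":(v,v.min(),u,uc,90),"left":(v,v.max(),u,uc,90)}.items():
        S=P[(abs(w-e)<8)&(abs(o-oc)<oh)].astype(np.float32)
        for _ in range(2):
            vx,vy,x0,y0=cv2.fitLine(S,cv2.DIST_HUBER,0,.01,.01).ravel()
            r=(S-[x0,y0])@[-vy,vx]; S=S[abs(r)<2]
        L[k]=(np.array([vx,vy]),np.array([x0,y0]))
        ang=np.degrees(np.arctan2(vy,vx)); ang=(ang+(90 if k in("front","back") else 0)+90)%180-90
        print(n,k,len(S),"ang",round(ang,2))
    def X(a,b):
        (d,p),(e,r)=L[a],L[b]; k=np.linalg.solve(np.c_[d,-e],r-p); return p+d*k[0]
    C=np.array([X("front","right"),X("front","left"),X("back","left"),X("back","right")])
    print(C.round(1).tolist(),"centre",C.mean(0).round(1),"len",np.linalg.norm(C-np.roll(C,1,0),axis=1).round(1))
    cor[n]=proj(n,np.c_[C,[12]*4])
for a,b in zip(cor["top"],cor["scene"]): p,g=tri(a,b); print("tri",p.round(1),g.round(1))
for n,im,(x,y,w,h) in(("top",t,(222,200,36,34)),("scene",s,(366,206,30,30))):
    hsv=cv2.cvtColor(im,cv2.COLOR_BGR2HSV)[y:y+h,x:x+w]
    for r in range(2,h,3): print(r+y," ".join(f"{a[0]}/{a[1]}/{a[2]}" for a in hsv[r,::3]))
```

```text
top front 68 ang 0.92
top back 48 ang 1.96
top right 68 ang 1.34
top left 75 ang 1.26
[[423.6000061035156, -321.79998779296875], [420.3999938964844, -122.30000305175781], [646.5, -117.30000305175781], [653.2999877929688, -316.3999938964844]] centre [ 535.9 -219.5] len [229.7 199.5 226.1 199.2]
scene front 41 ang 2.01
scene back 55 ang 1.47
scene right 32 ang 1.13
scene left 44 ang 1.63
[[425.20001220703125, -322.8999938964844], [418.20001220703125, -123.4000015258789], [653.0999755859375, -116.69999694824219], [658.2999877929688, -318.29998779296875]] centre [ 538.7 -220.3] len [233.1 199.6 235.  201.7]
tri [ 423.8 -323.    10.6] 1.4
tri [ 420.5 -122.2   14.2] 0.4
tri [ 648.2 -118.8    5.6] 1.2
tri [ 654.9 -319.5    7.5] 3.0
202 18/108/204 19/106/209 18/112/187 19/106/210 18/107/209 18/107/195 18/114/177 18/111/198 18/105/204 19/110/200 18/113/188 18/110/193
205 19/108/204 19/108/206 18/102/215 18/114/188 12/145/125 12/150/119 12/149/123 13/137/130 17/117/148 18/123/145 18/109/194 18/106/200
208 19/107/201 18/110/199 17/123/162 12/150/119 12/163/117 11/140/124 12/144/129 12/147/128 1
[... 1552 characters left out ...]
158/137 11/157/138 15/139/215
220 17/136/222 16/136/148 12/154/101 12/158/137 12/158/139 12/157/140 12/158/140 12/158/139 11/158/136 15/138/218
223 16/136/158 16/137/143 13/149/89 12/156/111 11/156/136 11/157/135 12/157/130 11/156/129 12/155/125 18/132/240
226 16/138/146 16/137/145 13/150/90 13/145/86 13/154/93 12/154/96 13/153/100 13/152/104 13/145/95 17/131/237
229 16/137/208 16/139/158 15/142/117 13/155/94 13/157/96 13/149/89 13/151/88 13/155/102 15/144/161 17/132/233
232 17/134/225 17/135/225 16/139/187 15/141/132 13/152/97 13/155/94 13/154/98 15/143/177 17/133/235 17/132/235
235 17/130/235 16/138/211 17/132/234 17/134/228 16/137/210 17/132/231 17/133/234 17/132/234 17/133/232 17/134/230
```

Run:
```python
from h import *
t=np.load("pics/top0.npy"); s=np.load("pics/scene0.npy")
T=[]
for n,im,(x,y,w,h) in(("top",t,(222,200,36,34)),("scene",s,(366,206,30,30))):
    hsv=cv2.cvtColor(im,cv2.COLOR_BGR2HSV)
    m=((hsv[...,0]<=14)&(hsv[...,2]>112)&(hsv[...,2]<175)).astype(np.uint8)
    z=np.zeros_like(m); z[y:y+h,x:x+w]=m[y:y+h,x:x+w]
    z=cv2.morphologyEx(z,cv2.MORPH_OPEN,np.ones((3,3)))
    q=max(cv2.findContours(z,0,1)[0],key=cv2.contourArea)
    e=cv2.fitEllipse(cv2.convexHull(q)); print(n,e, "z38:",onz(n,e[0],38).round(1)); T.append(e[0])
print("box top tri",tri(*T))
H={}
for n,im,pts in(("top",t,[(372+i/3.2,145+(j-225)/3.2) for i,j in[(40,286),(249,280),(269,560),(54,567)]]),
                ("scene",s,[(180+(i-340)/4.2,160+(j-225)/4.2) for i,j in[(611,518),(383,469),(514,265),(720,303)]])):
    g=cv2.cvtColor(im,cv2.COLOR_BGR2GRAY).astype(float); R=[]
    for a,b in pts:
        a0,b0=int(round(a)),int(round(b)); r=4
        w=g[b0-r:b0+r+1,a0-r:a0+r+1]; w=np.clip(np.median(w)-25-w,0,None)
        yy,xx=np.mgrid[-r:r+1,-r:r+1]; k=(xx**2+yy**2<=12)&True; w=w*k
        R.append((a0+(w*xx).sum()/w.sum(),b0+(w*yy).sum()/w.sum()))
    P=np.array([onz(n,p,12) for p in R]); H[n]=R
    l=P[0]-P[3],P[1]-P[2]; f=P[0]-P[1],P[3]-P[2]
    print(n,P[:,:2].round(1).tolist(),"c",P.mean(0).round(1),"yaw",[round(float(np.degrees(np.arctan2(d[1],d[0]))),2) for d in l],[round(float(np.degrees(np.arctan2(-d[0],d[1]))),2) for d in f],
      "len",[round(float(np.linalg.norm(d)),1) for d in (*l,*f)])
for a,b in zip(H["top"],H["scene"]): p,g=tri(a,b); print("hole",p.round(1),round(g,1))
```

```text
top ((237.42044067382812, 215.43467712402344), (22.482328414916992, 23.709962844848633), 28.04265785217285) z38: [512.9 209.9  38. ]
scene ((381.9388427734375, 217.8595428466797), (15.076395034790039, 20.926115036010742), 102.14141082763672) z38: [513.  209.2  38. ]
box top tri (array([513.00622706, 209.51057447,  38.17220968]), np.float64(0.7443787580538281))
top [[641.7, -138.2], [646.2, -298.2], [433.8, -302.9], [429.9, -143.5]] c [ 537.9 -220.7   12. ] yaw [1.42, 1.28] [1.63, 1.42] len [211.9, 212.5, 160.0, 159.4]
scene [[640.6, -139.4], [644.5, -299.7], [428.9, -306.6], [423.7, -146.4]] c [ 534.4 -223.    12. ] yaw [1.85, 1.82] [1.39, 1.84] len [217.0, 215.7, 160.4, 160.3]
hole [ 641.5 -138.4   13.2] 0.8
hole [ 646.  -298.    13.9] 1.0
hole [ 434.  -302.3   17. ] 2.1
hole [ 430.  -143.    18.2] 1.1
```

```bash
cat >> h.py <<'E'
YAW=np.radians(1.45); NO=np.array([561.8,-199.9,0])
RN=cv2.Rodrigues(np.array([0,0,YAW]))[0]
def W(x,y,z): return (NO+RN@[x,y,z])
def ori(sg):
    y=sg*RN[:,0]; z=np.array([0,0,-1.]); return cv2.Rodrigues(np.c_[np.cross(y,z),y,z])[0].ravel()
E
python3 - <<'E'
from h import *
for i,j in[(83,345),(87,427)]:
    p=onz("top",(372+i/3.2-.34,145+(j-225)/3.2-.34),42); print("fence screw in nest",(RN.T@(p-NO)).round(1))
p=onz("top",(372+135/3.2-.34,145+(287-225)/3.2-.34),62); print("thumbscrew in nest (expect ~67,0)",(RN.T@(p-NO)).round(1))
for sg in(1,-1):
    for p in([513,209.5,120],[513,209.5,14],W(-80,-3,120),W(-80,-3,24),W(-150,0,100),W(-150,0,20),W(-30,0,20)):
        q=ik(p,ori(sg)); print(sg,None if q is None else np.round(q,2).tolist())
E
```

```text
fence screw in nest [28.8 35.4 42. ]
fence screw in nest [-31.4  35.8  42. ]
thumbscrew in nest (expect ~67,0) [66.5 -0.6 62. ]
1 [0.3, 0.04, 1.69, -0.0, 1.4, 0.27]
1 [0.3, 0.16, 1.78, -0.0, 1.2, 0.27]
1 [-0.5, -0.04, 1.78, -0.0, 1.4, -0.53]
1 [-0.5, 0.06, 1.86, -0.0, 1.22, -0.53]
1 [-0.57, -0.2, 1.97, -0.0, 1.38, -0.6]
1 [-0.57, -0.11, 2.04, -0.0, 1.21, -0.6]
1 [-0.45, 0.18, 1.74, -0.0, 1.22, -0.48]
-1 None
-1 None
-1 [-0.5, -0.04, 1.78, -0.0, 1.4, 2.62]
-1 [-0.5, 0.06, 1.86, -0.0, 1.22, 2.62]
-1 [-0.57, -0.2, 1.97, -0.0, 1.38, 2.55]
-1 [-0.57, -0.11, 2.04, -0.0, 1.21, 2.55]
-1 None
```

The nest frame agrees with the fence screws (y 35.6 measured, 36 expected) and the thumbscrew. Picking the box now.

Run:
```python
from h import *
o=ori(1)
reach([513,209.5,150],o); move_l([513,209.5,14],velocity=150,stop_force=15)
print(get_obs()["ee_pos"])
gripper_close(15); s=get_obs(); print(s["time"],s["width"],s["gripper_force"],s["ee_pos"])
move_l([513,209.5,140],velocity=120); s=get_obs(); print(s["time"],s["width"],s["gripper_force"],s["force"])
for n in("top","scene"): cv2.imwrite(f"pics/{n}1.png",grab_frame(n))
a=cv2.imread("pics/scene1.png")[100:300,200:500]; cv2.imwrite("pics/s1c.png",cv2.resize(a,None,fx=2,fy=2))
```

```text
[513.93782698 209.77226697  15.13976123]
5.4417 0.2610499007480266 0.0 [512.99944041 209.4775603   13.98986531]
6.6417 0.6499313143912744 0.0 [-0.41906852 -0.39243582  0.97318747]
```

View pics/s1c.png

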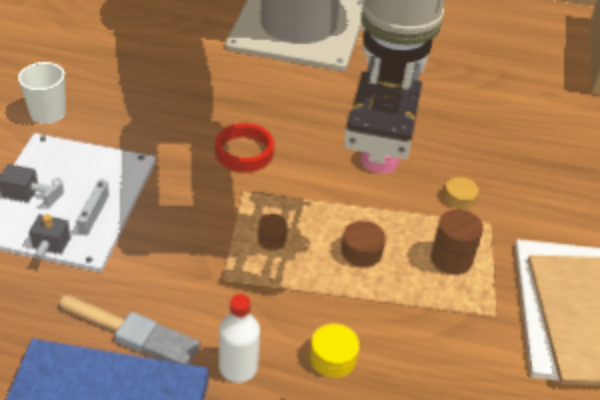

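Run:
```python
from h import *
s=get_obs(); print(s["ee_pos"],cv2.Rodrigues(s["ee_rot"])[0].round(3).tolist(),s["qpos"].round(3) if hasattr(s["qpos"],"round") else s["qpos"],s["width"])
for n in("top","scene"): print(n,proj(n,[s["ee_pos"],[513,209.5,200],[0,0,100]]).round(0).tolist())
a=cv2.imread("pics/top1.png")[150:400,120:440]; b=cv2.imread("pics/scene1.png")[0:250,250:500]
cv2.imwrite("pics/c2.png",np.hstack([cv2.resize(a,(400,312)),cv2.resize(b,(312,312))]))
```

```text
[512.29099895 209.27130375 138.78936826] [[-0.025, 1.0, -0.002], [1.0, 0.025, -0.001], [-0.001, -0.002, -1.0]] [0.295 0.032 1.673 0.    1.439 0.27 ] 0.6418269966270019
top [[227.0, 211.0], [219.0, 207.0], [328.0, 462.0]]
scene [[387.0, 191.0], [390.0, 173.0], [351.0, 90.0]]
```

View pics/c2.png

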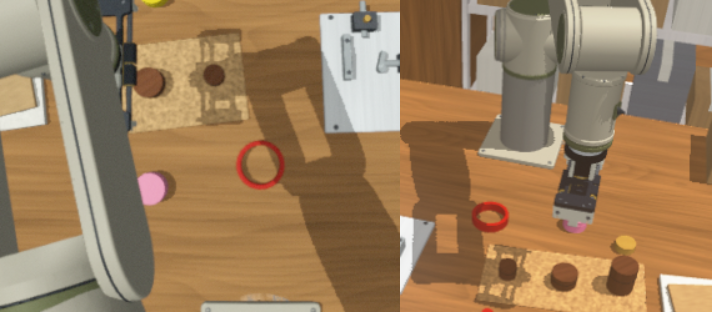

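The box hasn't moved and the fingers closed empty, so I need to know where the fingertips really are. I'll do a light touch on the box lid with the fingers shut, then take a picture.

Run:
```python
from h import *
move_l([513,209.5,65],velocity=100); a=get_obs()
hit=move_l([513,209.5,20],velocity=15,stop_force=4); b=get_obs()
print(hit,a["force"],b["force"],b["ee_pos"],b["width"],b["time"])
im=grab_frame("scene"); t=grab_frame("top")
cv2.imwrite("pics/c3.png",np.hstack([cv2.resize(im[120:260,320:460],(400,400),interpolation=2),cv2.resize(t[150:290,170:310],(400,400),interpolation=2)]))
move_l([513,209.5,80],velocity=100)
```

```text
False [0.78365949 0.1473748  0.19130566] [ 0.71257115 -0.21039287 -0.87671382] [513.03190806 209.50304422  20.02877086] -0.20230097385411733 10.7917
```

View pics/c3.png

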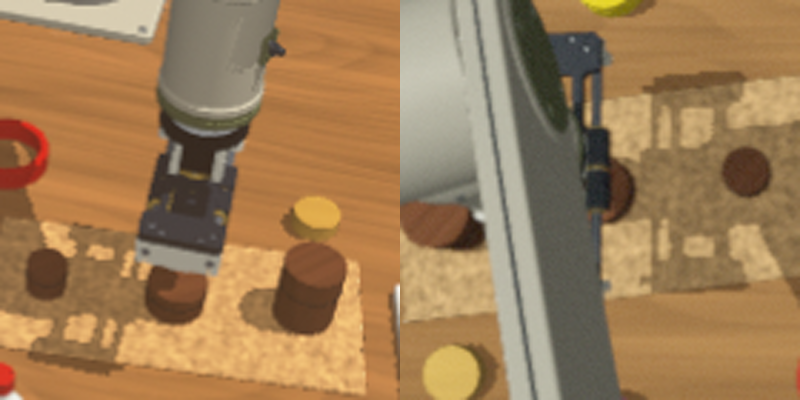

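Run:
```python
from h import *
s=get_obs(); print(s["ee_pos"],s["qpos"])
pts=[[513,209.5,20]]+[[513+dx,209.5+dy,z] for z in(104,) for dx in(-94,94) for dy in(-37,37)]
for n,o,k in(("scene",(320,120),0),("top",(170,150),400)):
    print(n,[(int((p[0]-o[0])*400/140+k),int((p[1]-o[1])*400/140)) for p in proj(n,pts)])
# triangulate the near-end bar's right corner as read from the picture
f=lambda x,y,o,k:(o[0]+(x-k)*.35,o[1]+y*.35)
print(tri(f(604,40,(170,150),400),f(138,240,(320,120),0)))
```

```text
[512.6656092  209.40721514  79.53426756] [2.95188316e-01 7.99519686e-02 1.73457745e+00 1.27457628e-05
 1.32765500e+00 2.69899648e-01]
scene [(175, 292), (164, 156), (241, 171), (124, 295), (209, 314)]
top [(598, 189), (618, 303), (520, 303), (625, 56), (530, 56)]
(array([603.94221073, 176.00851313, 169.38309962]), np.float64(2.8754969812794187))
```

The bar on the gripper triangulates about 60 mm higher than its nominal place, while its lateral position agrees. The tips therefore seem to be higher than reported. I'll probe the lid gently to get the real offset.

Run:
```python
from h import *
move_l([513,209.5,22],velocity=100)
try:
    hit=move_l([513,209.5,-30],velocity=15,stop_force=4)
except Unreachable as e: print("unreach",e); hit=None
b=get_obs(); print(hit,b["force"],b["ee_pos"],b["width"],b["time"])
t=grab_frame("top"); s=grab_frame("scene")
cv2.imwrite("pics/c4.png",np.hstack([cv2.resize(s[120:260,320:460],(400,400),interpolation=2),cv2.resize(t[150:290,170:310],(400,400),interpolation=2)]))
```

```text
True [-0.75992671 -0.03480497  5.43730949] [513.03991467 209.52801355   2.62473885] 0.11025051876237377 13.9667
```

View pics/c4.png

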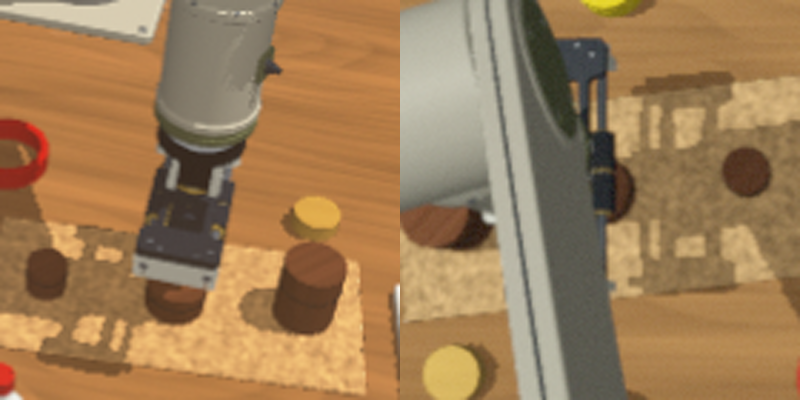

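The lid contact came at a commanded z of 2.6, while the lid is at 38. The tips are therefore about 35 mm above the reported height, and I'll apply that offset throughout.

```bash
echo "DZ=-35.5" >> h.py
python3 - <<'E'
from h import *
move_l([513,209.5,40],velocity=120); open_jaws()
hit=move_l([513,209.5,14+DZ],velocity=100,stop_force=8); b=get_obs(); print(hit,b["ee_pos"],b["force"],b["width"])
gripper_close(15); s=get_obs(); print(s["time"],s["width"],s["gripper_force"])
if s["width"]>50:
    move_l([513,209.5,75],velocity=120); s=get_obs(); print(s["time"],s["width"],s["gripper_force"],s["force"])
E
```

```text
False [513.3938749  209.61956282 -21.10817251] [ 1.19407301  0.06213998 -0.26406564] 93.39825619245156
17.425 57.928817476688415 15.000412613153458
18.3833 57.574792229275985 14.998907893896103 [ 0.176258    0.48085453 -1.75879474]
```

Run:
```python
from h import *
o=ori(1)
reach(W(-80,-2,80),o); move_l(W(-80,-2,30+DZ),velocity=120)
hit=move_l(W(-80,-2,17+DZ),velocity=12,stop_force=3); s=get_obs(); print(hit,s["ee_pos"]-[0,0,DZ],s["force"])
open_jaws(); pause(.3); move_l(W(-80,-2,85+DZ),velocity=120)
gripper_close(10)
reach(W(-152,-1,85+DZ),o); s=get_obs(); print(s["time"],s["ee_pos"],s["width"])
t=grab_frame("top"); sc=grab_frame("scene")
cv2.imwrite("pics/c5.png",np.hstack([cv2.resize(sc[140:260,160:300],(400,343),interpolation=2),cv2.resize(t[145:265,360:500],(400,343),interpolation=2)]))
```

```text
True [ 481.78818475 -203.89882512   21.98980264] [ 0.05709038 -0.46368066  5.03548957]
25.0667 [ 409.35897198 -204.85041129   49.5849241 ] 0.5926239200902103
```

View pics/c5.png

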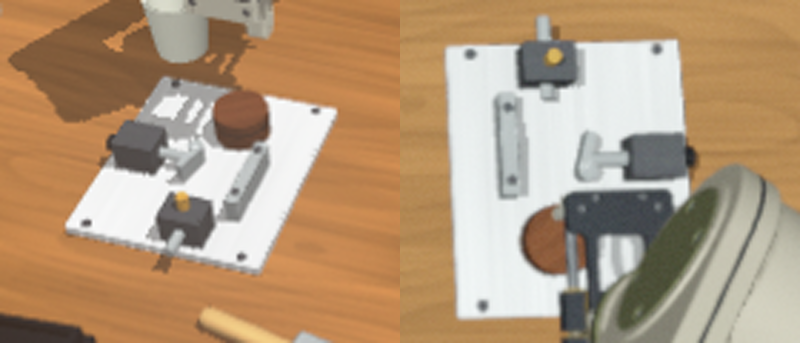

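Run:
```python
from h import *
p=onz("top",(360+(522-400)*.35,145+240*.35),46); p2=RN.T@(p-NO); print("box left edge nest y (expect ~27)",p2.round(1))
def F(n=5):
    v=[]
    for _ in range(n): v.append(-(RN.T@np.array(get_obs()["force"]))[0]); pause(.01)
    return float(np.mean(v))
move_l(W(-152,-1,20+DZ),velocity=120)
f0=F(10); print("bias",f0)
move_l(W(-94,-0.5,20+DZ),velocity=60); print("F@-94",round(F()-f0,2))
L=[]
for x in np.arange(-92,-65.9,2):
    h=move_l(W(x,-0.5,20+DZ),velocity=25,stop_force=8); f=F(3)-f0; L.append((float(x),round(f,1)))
    if h or f>13: break
print(L,get_obs()["time"]); open("f0","w").write(str(f0))
```

```text
box left edge nest y (expect ~27) [-80.8  30.4  46. ]
bias 0.05103343959804565
F@-94 -0.01
[(-92.0, 5.4), (-90.0, 4.8), (-88.0, 4.6), (-86.0, 4.0), (-84.0, 2.7), (-82.0, 1.9), (-80.0, 2.8), (-78.0, 3.3), (-76.0, 2.9), (-74.0, 2.6), (-72.0, 2.4), (-70.0, 1.8), (-68.0, 2.4), (-66.0, 2.0)] 30.95
```

The nose signature matches a box x of about -47 at TCP -93, so the box is now near x = -20. Next is the slow feel for the rod.

Run:
```python
from h import *
f0=float(open("f0").read())
def F(n=6):
    v=[]
    for _ in range(n): v.append(-(RN.T@np.array(get_obs()["force"]))[0]); pause(.01)
    return float(np.mean(v))-f0
h=move_l(W(-32,-0.5,20+DZ),velocity=5,stop_force=4)
x=(RN.T@(np.array(get_obs()["ee_pos"])-NO))[0]; f=F(); print(h,x,f,get_obs()["time"])
xs=x
L=[]
for i in range(40):
    if not h or f>10: break
    x+=.15; move_l(W(x,-0.5,20+DZ),velocity=5,stop_force=4); f=F(); L.append((round(x,2),round(f,1)))
print(L)
pause(.5); print("hold",F(20),get_obs()["time"],get_obs()["ee_pos"])
```

```text
True -36.661275994350355 -0.21923783695394775 36.1833
[(np.float64(-36.51), -0.1), (np.float64(-36.36), 1.1), (np.float64(-36.21), 1.7), (np.float64(-36.06), 3.1), (np.float64(-35.91), 5.0), (np.float64(-35.76), 5.9), (np.float64(-35.61), 6.5), (np.float64(-35.46), 7.4), (np.float64(-35.31), 7.9), (np.float64(-35.16), 9.0), (np.float64(-35.01), 9.6), (np.float64(-34.86), 10.4)]
hold 10.350557152199887 40.7 [ 525.57460687 -201.27699487  -15.60890123]
```

Run:
```python
from h import *
f0=float(open("f0").read())
move_l(W(-34.7,-0.5,20+DZ),velocity=5,stop_force=4); v=[]
for _ in range(40): v.append(-(RN.T@np.array(get_obs()["force"]))[0]-f0); pause(.015)
print(np.mean(v),np.min(v),np.max(v))
move_l(W(-45,-0.5,20+DZ),velocity=20); move_l(W(-110,-0.5,20+DZ),velocity=100); move_l(W(-110,-0.5,120),velocity=150)
reach([300,-450,150],ori(1)) if ik([300,-450,150],ori(1)) is not None else print("stay")
t=grab_frame("top"); sc=grab_frame("scene"); s=get_obs(); print(s["time"],s["force"])
cv2.imwrite("pics/c6.png",np.hstack([cv2.resize(sc[150:250,170:290],(400,333),interpolation=2),cv2.resize(t[145:245,365:485],(400,333),interpolation=2)]))
for n,im,(x,y,w,h) in(("top",t,(380,150,60,90)),("scene",sc,(190,160,80,70))):
    hsv=cv2.cvtColor(im,cv2.COLOR_BGR2HSV); m=np.zeros(hsv.shape[:2],np.uint8)
    r=hsv[y:y+h,x:x+w]; m[y:y+h,x:x+w]=((r[...,0]<=14)&(r[...,1]>100)&(r[...,2]>105)&(r[...,2]<180))
    m=cv2.morphologyEx(m,cv2.MORPH_OPEN,np.ones((3,3)))
    e=cv2.fitEllipse(cv2.convexHull(max(cv2.findContours(m,0,1)[0],key=cv2.contourArea)))
    print(n,e,(RN.T@(onz(n,e[0],46)-NO)).round(1))
```

```text
11.170793979559807 10.20351722110756 12.104986146730276
45.3583 [-0.74788032 -0.0806048  -0.59679644]
top ((413.1587219238281, 190.4796600341797), (22.822769165039062, 23.83757781982422), 108.71857452392578) [ 7.5  1.1 46. ]
scene ((232.41477966308594, 199.24374389648438), (15.229850769042969, 19.407976150512695), 88.75694274902344) [10.7  0.4 46. ]
```

View pics/c6.png

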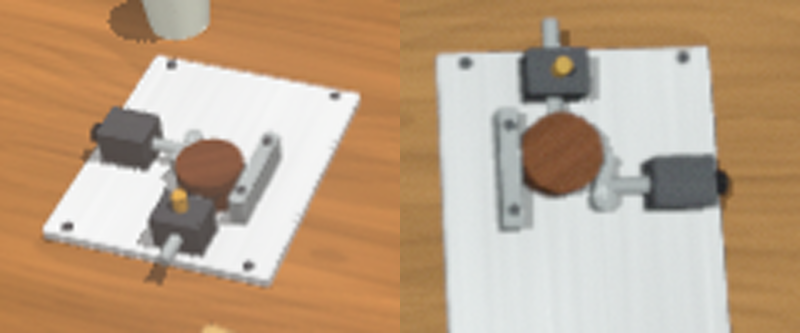

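The box is home: upright, touching fence, rod and shoe, at nest x about +9 and y about +1. The push held at 11.2 N (10.2 to 12.1) and the arm is clear, so I'm handing in.

```bash
python3 -c "
from station import *
print(hand_in())"
```

```text
the job is handed in; nothing more can be done
None
```

The job is handed in at about 45 s of the 64 s allowed, verdict not shown: the low wide box stands upright at about nest x +9, y +1 mm, touching fence, rod and shoe in the last pictures, after a hold of about 11 N (wrist reading 10.2 to 12.1 N).

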